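Switch on the kiln at its guarded toggle

ROBOT

A 6-joint arm with a two-finger parallel gripper is mounted at the origin on the work surface. World frame = base frame: x ahead of the robot, y to its left, z up, the work surface at z = 0. Lengths are in m, angles in rad, forces in N, time in s.
With the tool pointing down it reaches from about 0.325 to 0.775 m from the base axis. Payload 5.5 kg.
Tool frame: the origin (TCP) lies at the centre of the arm's flange, where the gripper is bolted on; the fingertips stand ctrl.tip_extent ahead of it and the grasp point (between the pads) lies 163 mm ahead of it (ctrl.tip_extent is the distance from the TCP to the fingertips, in m); z points along the fingers, y is the line along which they close (so a half turn about z gives the same grasp; the last joint's range is limited). The gripper opens to 88 mm and grips with 3 to 60 N. Pads are 20 mm wide; open, the fingers measure 115 mm over their backs; the gripper's body (75 mm by 178 mm) begins 61 mm behind the grasp point.
Start: joints at [1.094, 0.091, 1.231, -0, 1.82, -0.057], TCP at [0.245, 0.548, 0.405] pointing down, gripper open.
Joint ranges: [-2.87, 2.87], [-0.86, 2.18], [0.17, 2.46], [-1.51, 4.65], [0.06, 2.69], [-2.65, 2.65]. Speed limits (rad/s): [2.57, 2.57, 3.01, 3.14, 3.14, 3.14].

INTERFACE

Orientations are given as a unit quaternion [x, y, z, w].
In Python, from station import telemetry, vision, sign_off, ctrl gives the robot as it stands.
- The arm moves only by the shell command python3 -m pendant 'ROWS' [FORCE]. ROWS is a JSON object of lists of equal length, an entry for each row: "delta_pos": the shift along the world's x, y, z as a fraction of full scale, a list of three; "rotation": the turn, a rotation vector about the world's x, y, z as a fraction of full scale, a list of three; "fingers": the closure, from 0 (fully open) to 1 (shut). A call has 1 to 5 rows; each row shifts and turns the commanded pose from where the row before left it; what a row does not reach is not made up. Full scale, the value 1, is 0.12 m for a shift and 90 degrees for a turn. A row lasts 1/8 s, in which the tool goes at most 62.5 mm and 10.7 degrees, less where a joint would pass 70% of its speed; a pose out of reach is approached as far as the arm can. A call with a number of a shift or a turn outside -1 to 1 is refused whole. A call with a gripper value outside its range is refused whole. The fingers move at their own pace and stop on an object; FORCE is the grip in N (left out, the last holds). Time passes only in rows, so rows that do not move let the fingers close. It gives the time, the measured TCP pose, the force, the opening and the grip force at its end, in the units of the state.
- telemetry.get_state(): the state, without advancing time (a new reading comes with each control period).
- vision.read_camera(name): name is "scene" or "top"; returns the picture (480x640x3 uint8, red, green, blue); there is no depth.
- vision.get_calibration(name): a dict with "K" (3x3 intrinsics, pixels), "k1" (the pictures are not rectified: a ray, as slopes to the right and down, at radius r is drawn at 1 + k1 r^2 times it, then the intrinsics apply), "pose" (4x4, takes a point from camera to world coordinates). Camera axes: x right, y down, z forward; pixel columns grow to the right and rows downward; lengths in m; the calibration is good to about 2 mm. A picture is of the moment at which its call begins. get_calibration takes no time and is no camera call.
- sign_off(): hands the job in; it is judged then, once.
The state is a dict: "time_s": time; "joints": joint angles; "joint_velocities": joint speeds; "effort": joint torques, N m; "ee_pos": TCP position; "orientation": TCP orientation; "ft_force": force on the tool from outside, world axes, zero at the start; "torque": the same for the moment, N m; "grip_width": finger opening in m; "gripper_force": force on a finger pad.
Only numpy, scipy, OpenCV 4.12 (cv2) and the standard library are available. Lean on these libraries where they do the work, as an engineer would, in place of code of your own. Each camera call takes 0.05 s, during which the arm holds its last target. There are 200 camera calls.

TASK

Switch on the kiln at its grey control box: with a fingertip lift the hinged metal guard back until it stays open by itself, push the little toggle beneath it all the way over towards the guard's hinge, then tip the guard forward so that it drops shut over the toggle. Do it by touch alone, without gripping anything, and leave the bowl, cup and jar standing where they are.

Things in the scene. Friction and masses are not known exactly. Their poses are not given: they have to be found in the camera images.
- console: The kiln's control box, a grey steel enclosure fixed to the bench, 160 (x) x 140 (y) x 60 mm (z). Origin: centre of its underside, on the bench. Its +x points away from the robot, from the guard's thumb tab to its hinge; z up. On its top, at y = 0: the toggle's pivot at x = 7, z = 64 mm, the guard's hinge at x = 40, z = 68 mm. Lamps and hinge ears beside them rise 14 mm at most
- guard_hinge (a point): Middle of the guard's hinge axis (along the box's y), 8 mm above the box's top. The guard is a dark bent-sheet hood over the toggle, 3 mm sheet, 46 mm wide in y, about 90 g; shut, it reaches 60 mm from the hinge towards the robot and 30 mm above the hinge, with closed front and cheeks
- guard_tab (a point): Middle of the free edge of the guard's thumb tab: flat, 46 mm wide, sloping 45 degrees forward and up from the hood's upper front edge, so it overhangs the hood's front by 18 mm. Shut, this point is 78 mm in front of the hinge (box -x) and 48 mm above it; it swings up and over on a 92 mm arc; wide open it is 62 mm behind the hinge (box +x) and 69 mm above it
- guard (a joint): Guard angle: 0 shut, 1.75 rad wide open against its stop. Hinge free, no spring: below about 1.0 rad it falls shut when let go, beyond about 1.2 it falls open and stays there
- toggle_tip (a point): Centre of the 9 mm ball at the end of the toggle, a 6 mm thick black bat, 24 mm from pivot to ball centre. Off it leans 0.45 rad to box -x, fully on 0.45 rad to box +x; it is then clear of the shut guard either way
- toggle (a joint): Toggle angle: 0 off, 0.9 rad fully on (towards the guard's hinge). It stays where it is left by friction; about 1.5 N at the tip moves it
- bowl_mid (a point): Centre, half-way up, of a grey mixing bowl, 130 mm wide, 65 mm high, loose; leave alone
- cup_mid (a point): Centre, half-way up, of a clay cup, 72 mm wide, 75 mm high, loose; leave alone
- jar_mid (a point): Centre, half-way up, of a lidded jar, 60 mm wide, 80 mm high, loose; leave alone

How it is judged:
On the way, in this order (a step that is already met when the one before it is completed fails the run):
1. the guard is lifted back and stays open of itself, untouched, with the toggle still off (value of joint guard above 1.4 rad and value of joint toggle below 0.3 rad and contact force between the fingers and guard below 0.05 N), for 0.2 s.
2. the toggle is pushed over to on under the open guard (value of joint toggle above 0.75 rad and value of joint guard above 1 rad), for 0.1 s.
At the end, for the whole second after the job is handed in: The guard is shut (within 0.06 rad), the toggle beneath it is over to on (beyond 0.75 rad, full travel 0.9), and bowl, cup and jar stand within 20 mm of where they were (value of joint guard below 0.06 rad and value of joint toggle above 0.75 rad and distance of each of bowl_mid, cup_mid, jar_mid from where it was at the start of the episode below 0.02 m); the robot touches nothing.
It fails at once if the bowl, cup or jar is lifted, carried, shoved more than 20 mm or tipped (distance of any of bowl_mid, cup_mid, jar_mid from where it was at the start of the episode above 0.02 m or angle between any of bowl_mid, cup_mid, jar_mid's own z axis and vertical above 0.3 rad).
It also fails if it takes over 56 s, if anything falls off the work surface, if the arm or the gripper's body presses on something with over 40 N, if the wrist force passes 120 N, or if a joint passes its speed limit or range.

## Working session

There is one attempt and no reset: what is moved stays moved. The work goes in short steps, Python scripts to look and compute and a shell command to move; the robot and the scene stay as the last step left them, time stands still between calls to the robot, and variables do not carry over. Pictures are saved under pics/ and viewed, at most 10 in all, crops included, and the job is handed in when it is done.

```bash
mkdir -p pics; ls; python3 - <<'E'
from station import telemetry, vision, ctrl
import cv2
for n in("scene","top"):
    im=vision.read_camera(n); cv2.imwrite(f"pics/{n}0.png",im[:,:,::-1])
    c=vision.get_calibration(n); print(n,c)
s=telemetry.get_state(); print(s); print(ctrl.tip_extent)
E
```

```text
pics
scene {'K': array([[509.13878633,   0.        , 326.09356341],
       [  0.        , 509.13878633, 238.47555793],
       [  0.        ,   0.        ,   1.        ]]), 'k1': -0.09171755887704727, 'pose': array([[-0.8592971 ,  0.42282373, -0.28779955,  0.95975982],
       [ 0.51146787,  0.71366602, -0.47862452,  0.61364417],
       [ 0.00301896, -0.55848088, -0.8295119 ,  1.08903101],
       [ 0.        ,  0.        ,  0.        ,  1.        ]])}
top {'K': array([[484.00272478,   0.        , 319.1238434 ],
       [  0.        , 484.00272478, 246.00338792],
       [  0.        ,   0.        ,   1.        ]]), 'k1': 0.002702797335130482, 'pose': array([[ 0.01050669, -0.98331887,  0.18158638,  0.45985706],
       [-0.99994116, -0.00984206,  0.00456087,  0.04796948],
       [-0.0026976 , -0.18162362, -0.98336442,  1.04229788],
       [ 0.        ,  0.        ,  0.        ,  1.        ]])}
{'time_s': 0.1, 'joints': array([ 1.09429919e+00,  9.17738560e-02,  1.23174826e+00,  2.13334211e-05,
        1.81981443e+00, -5.66737590e-02]), 'joint_velocities': array([-0.00013111, -0.00083095, -0.0023978 ,  0.00035753, -0.00060397,
       -0.00180053]), 'effort': array([ 1.60618994e-03, -4.47856200e+01, -4.07570350e+01,  6.99426513e-02,
        2.83876952e-02, -1.10179230e-04]), 'ee_pos': array([0.2445661 , 0.54794729, 0.40363522]), 'orientation': array([ 2.08370887e-01,  9.78049494e-01, -8.38418712e-04, -2.39678602e-04]), 'ft_force': array([-0.58689292,  0.39017309, -0.00264504]), 'torque': array([-0.03876585, -0.02246514, -0.01781759]), 'gripper_force': 0.0, 'grip_width': 0.0881408261734746}
0.182
```

View pics/scene0.png

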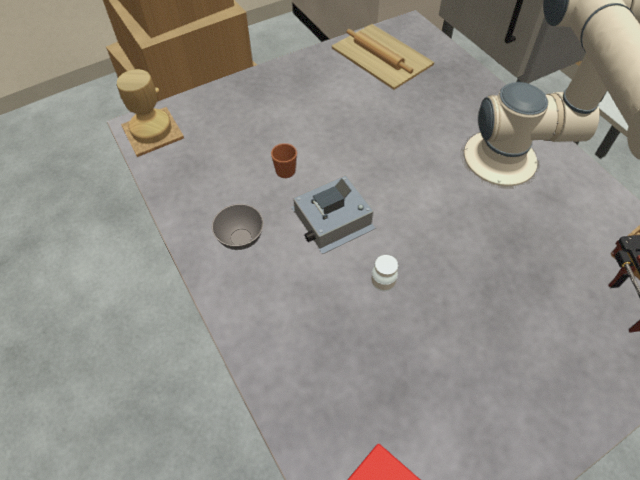

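View pics/top0.png

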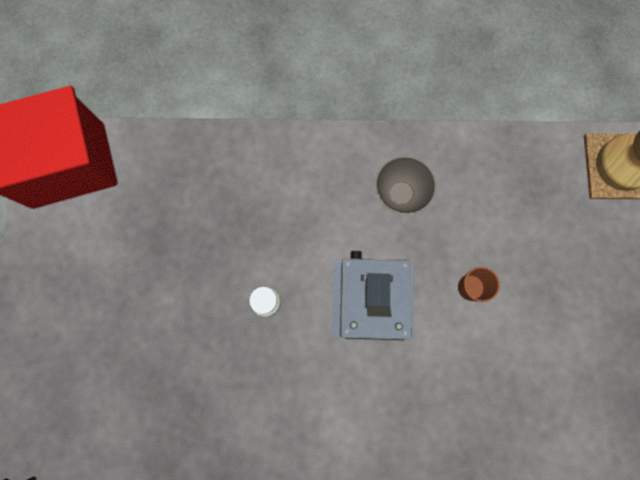

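The scene picture shows the box around (335,213). In the top picture it is centred near (377,299) with its hinge side up (+x). The jar is at (264,301), the cup at (480,285) and the bowl at (405,185). I'll enlarge the box next.

```bash
python3 - <<'E'
import cv2,numpy as np
a=cv2.imread("pics/top0.png")[240:350,320:430]; b=cv2.imread("pics/scene0.png")[165:260,280:390]
a=cv2.resize(a,(550,550),interpolation=cv2.INTER_CUBIC)
cv2.imwrite("pics/a.png",a)
cv2.imwrite("pics/b.png",cv2.resize(b,(660,570),interpolation=cv2.INTER_CUBIC))
E
```

```text
(no output)
```

View pics/a.png

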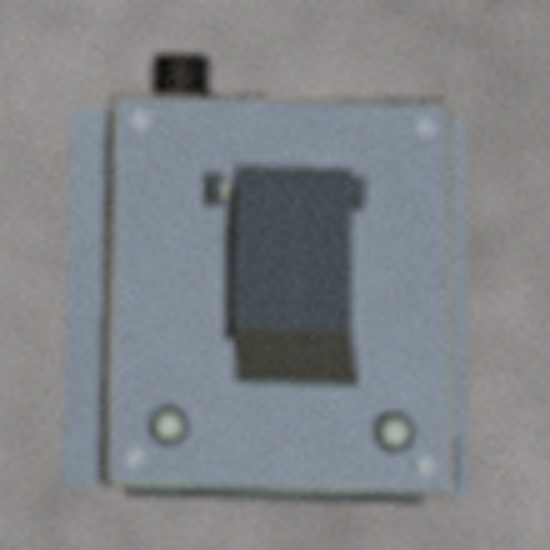

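View pics/b.png

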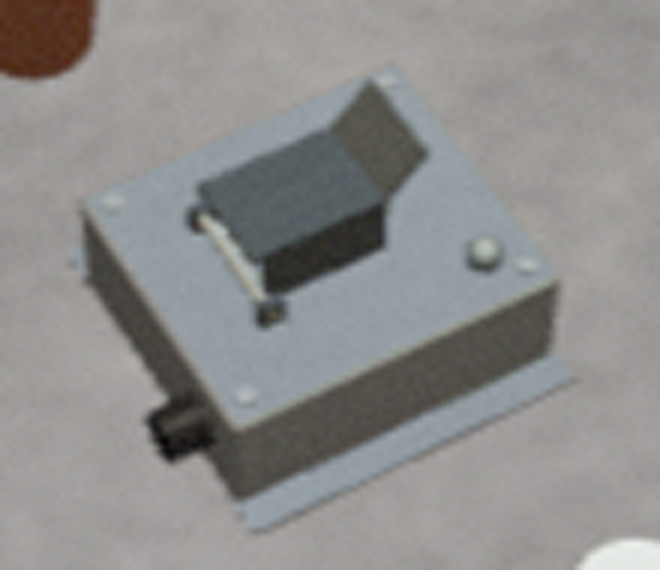

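```bash
cat > h.py <<'E'
import numpy as np, cv2
from station import vision
from scipy.optimize import least_squares
def proj(n,P):
    c=vision.get_calibration(n); T=np.linalg.inv(c["pose"]); K=c["K"]
    p=np.atleast_2d(P)@T[:3,:3].T+T[:3,3]; s=p[:,:2]/p[:,2:]
    s=s*(1+c["k1"]*(s**2).sum(1,keepdims=True)); return s*K[0,0]+K[:2,2]
def box(q,P):
    x,y,t=q; c,s=np.cos(t),np.sin(t); P=np.atleast_2d(P)
    return np.c_[x+c*P[:,0]-s*P[:,1],y+s*P[:,0]+c*P[:,1],P[:,2]]
E
python3 - <<'E'
from h import *
m=1e-3*np.array([[80,70,60],[80,-70,60],[-80,-70,60],[-80,70,60],[-38,23,116],[-38,-23,116]])
ta=np.array([[115,97],[448,100],[452,487],[108,485],[240,382],[357,383]])/5+[320,240]
sb=np.array([[237,430],[82,205],[392,68],[557,285],[427,153],[372,80]])/6+[280,165]
for sel in (["top"],["scene"],["top","scene"]):
    f=lambda q:np.concatenate([(proj(n,box(q,m))-d).ravel() for n,d in(("top",ta),("scene",sb)) if n in sel])
    r=least_squares(f,[.5,0,0]); print(sel,r.x.round(4),r.fun.round(1))
for n,px,z in(("top bowl",(405,185),.04),("cup",(480,285),.06),("jar",(264,301),.08)):
    print(n,least_squares(lambda q:(proj("top",[*q,z])-px).ravel(),[.5,0]).x.round(3))
print(box(r.x,m*0+[[.04,0,.068]]*6)[0], box(r.x,[[-.038,0,.116]]),box(r.x,[[.007,0,.064]]))
E
```

```text
['top'] [ 0.5352 -0.064  -0.0065] [-1.1 -0.9  0.5 -0.4  1.1  1.6 -0.4  0.8 -0.5 -0.6  0.4 -0.4]
['scene'] [ 0.5349 -0.0598 -0.0177] [-0.5  0.9 -1.2 -0.8  0.4 -1.2  1.4 -0.8  0.2  0.9 -0.2  0.7]
['top', 'scene'] [ 0.5349 -0.0627 -0.0099] [-1.6 -0.9  0.  -0.1  0.3  1.9 -1.2  0.8 -1.3 -0.5 -0.4 -0.2 -0.7  0.1
 -1.8 -1.3 -0.5 -2.   0.8 -1.9 -0.5 -0.  -1.  -0.2]
top bowl [ 0.78  -0.131]
cup [ 0.564 -0.275]
jar [0.526 0.16 ]
[ 0.57490323 -0.06308529  0.068     ] [[ 0.49690704 -0.06231407  0.116     ]] [[ 0.54190484 -0.06275901  0.064     ]]
```

The two views agree to about 4 mm: box origin at about (0.535, -0.0625), yaw about -0.01, tab edge at (0.497, -0.062, 0.116). Heights and reach check out. Now I'll shut the fingers, square up the tool and head over.

```bash
python3 -m pendant '{"delta_pos":[[0.25,-0.42,0],[0.25,-0.42,0],[0.25,-0.42,0],[0.25,-0.42,0],[0.25,-0.42,0]],"rotation":[[0,0,0.0535],[0,0,0.0535],[0,0,0.0535],[0,0,0.0535],[0,0,0.0535]],"fingers":[1,1,1,1,1]}'
python3 -m pendant '{"delta_pos":[[0,-0.45,0],[0,-0.45,0],[0,-0.45,0],[0,-0.45,0],[0,-0.45,0]],"rotation":[[0,0,0],[0,-0.1,0],[0,-0.1,0],[0,-0.1,0],[0,-0.1,0]],"fingers":[1,1,1,1,1]}'
```

```text
time_s: 0.72
ee_pos: [0.3951, 0.2942, 0.4042]
orientation: [-0.002, 1.0, -0.0, -0.0]
ft_force: [-0.2, 0.7, 0.3]
grip_width: 0.0411
gripper_force: 0.0
time_s: 1.35
ee_pos: [0.3941, 0.0247, 0.4045]
orientation: [-0.001, 0.95, -0.001, 0.312]
ft_force: [1.5, -0.2, -0.6]
grip_width: 0.0006
gripper_force: 0.0
```

```bash
python3 -m pendant '{"delta_pos":[[-0.11,-0.36,0],[-0.11,-0.36,0],[0,0,-0.48],[0,0,-0.48],[0,0,-0.35]],"rotation":[[0,0,0],[0,0,0],[0,0,0],[0,0,0],[0,0,0]],"fingers":[1,1,1,1,1]}'
python3 -m pendant '{"delta_pos":[[0,0,-0.15],[0,0,0]],"rotation":[[0,0,0],[0,0,0]],"fingers":[1,1]}'
python3 - <<'E'
from station import vision
import cv2
b=vision.read_camera("scene")[:,:,::-1][140:260,280:440]; cv2.imwrite("pics/c.png",cv2.resize(b,(800,600),interpolation=cv2.INTER_CUBIC))
E
```

```text
time_s: 1.98
ee_pos: [0.3772, -0.063, 0.2453]
orientation: [0.0, 0.953, 0.001, 0.304]
ft_force: [0.7, 0.2, 0.6]
grip_width: 0.0003
gripper_force: 0.0
time_s: 2.22
ee_pos: [0.3776, -0.0626, 0.2303]
orientation: [-0.0, 0.952, 0.001, 0.305]
ft_force: [0.4, -0.7, -0.5]
grip_width: 0.0002
gripper_force: 0.0
```

View pics/c.png

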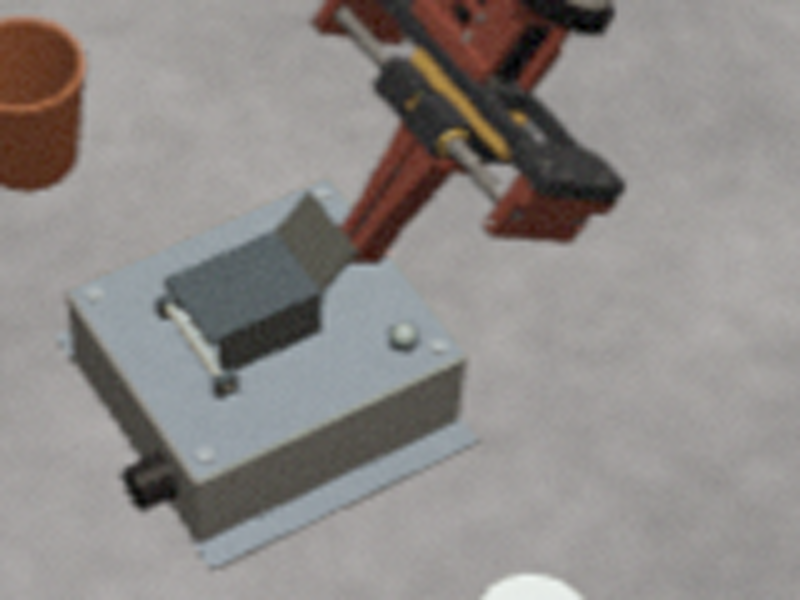

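The view shows the fingertips just in front of the tab, at about (365,255), clear of the box and centred in y. I'll work out the lift arc.

```bash
cat > arc.py <<'E'
import numpy as np
d=np.deg2rad
def tcp(th,t,R=77):
    a=d(150.5-th); t=d(t)
    C=np.array([.5749+R*1e-3*np.cos(a),.068+R*1e-3*np.sin(a)])
    P=C-.01*np.array([np.cos(t),np.sin(t)])
    return P-.182*np.array([np.sin(t),-np.cos(t)])
q=np.array([.3956,.2303]); 
for th,t in [(0,35.5),(8,35.5),(16,35.5),(24,35.5),(32,28.3),(40,21.1),(48,13.9),(56,6.7),(64,0),(72,0),(80,0)]:
    n=tcp(th,t); print(th,t,n.round(4),((n-q)/.12).round(3)); q=n
E
python3 arc.py
python3 -m pendant '{"delta_pos":[[0.15,0,0],[0,0,0]],"rotation":[[0,0,0],[0,0,0]],"fingers":[1,1]}'
```

```text
0 35.5 [0.3941 0.2483] [-0.013  0.15 ]
8 35.5 [0.4    0.2572] [0.049 0.075]
16 35.5 [0.4071 0.2653] [0.059 0.067]
24 35.5 [0.4153 0.2723] [0.068 0.058]
32 28.3 [0.4431 0.2912] [0.232 0.158]
40 21.1 [0.4731 0.3063] [0.25  0.126]
48 13.9 [0.5048 0.3174] [0.264 0.093]
56 6.7 [0.5377 0.3244] [0.274 0.058]
64 0 [0.5696 0.3269] [0.266 0.021]
72 0 [0.5803 0.3255] [ 0.089 -0.012]
80 0 [0.5906 0.3226] [ 0.086 -0.024]
time_s: 2.52
ee_pos: [0.3966, -0.0627, 0.2334]
orientation: [-0.001, 0.952, 0.0, 0.307]
ft_force: [-0.4, 0.3, 1.6]
grip_width: 0.0004
gripper_force: 0.0
```

```bash
python3 -m pendant '{"delta_pos":[[0,0,0.06],[-0.02,0,0.06],[0.05,0,0.075],[0.06,0,0.067],[0.07,0,0.06]],"rotation":[[0,0,0],[0,0,0],[0,0,0],[0,0,0],[0,0,0]],"fingers":[1,1,1,1,1]}'
python3 - <<'E'
from station import vision
import cv2
b=vision.read_camera("scene")[:,:,::-1][140:260,280:440]; cv2.imwrite("pics/d.png",cv2.resize(b,(800,600),interpolation=cv2.INTER_CUBIC))
E
```

```text
time_s: 3.15
ee_pos: [0.4156, -0.0628, 0.2704]
orientation: [-0.0, 0.952, 0.001, 0.306]
ft_force: [-0.0, 0.3, -0.6]
grip_width: 0.0003
gripper_force: 0.2
```

View pics/d.png

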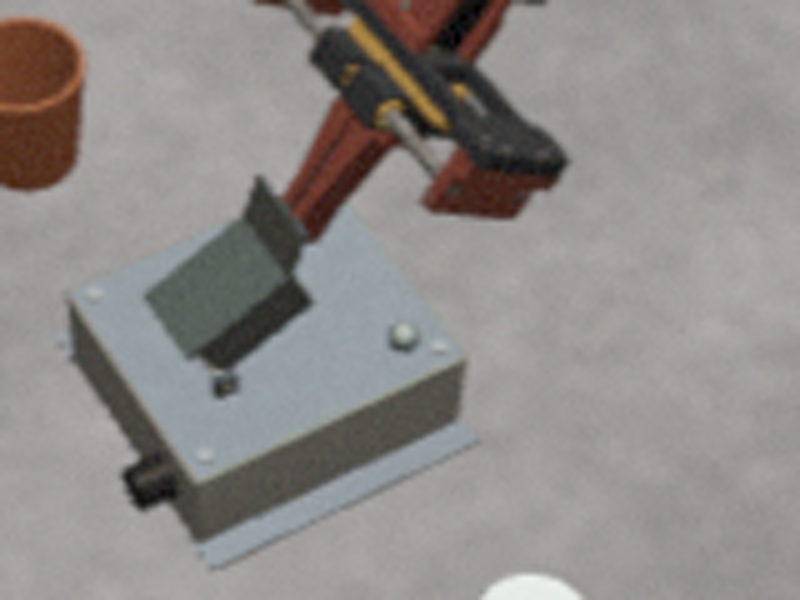

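The guard has risen about 25°, with the tab edge now at (280,205) and the finger under it. I'll carry on along the arc.

```bash
python3 -m pendant '{"delta_pos":[[0.232,0,0.17],[0.25,0,0.13],[0.264,0,0.095],[0.274,0,0.058],[0.266,0,0.021]],"rotation":[[0,0.08,0],[0,0.08,0],[0,0.08,0],[0,0.08,0],[0,0.075,0]],"fingers":[1,1,1,1,1]}'
python3 -m pendant '{"delta_pos":[[0.09,0,-0.01],[0.09,0,-0.02],[0,0,0]],"rotation":[[0,0,0],[0,0,0],[0,0,0]],"fingers":[1,1,1]}'
python3 - <<'E'
from station import vision
import cv2
b=vision.read_camera("scene")[:,:,::-1][140:260,270:430]; cv2.imwrite("pics/e.png",cv2.resize(b,(800,600),interpolation=cv2.INTER_CUBIC))
E
```

```text
time_s: 3.82
ee_pos: [0.5711, -0.0626, 0.3267]
orientation: [-0.0, 1.0, 0.001, -0.001]
ft_force: [-0.1, 0.1, 0.5]
grip_width: 0.0002
gripper_force: 0.0
time_s: 4.2
ee_pos: [0.5906, -0.0627, 0.3227]
orientation: [-0.0, 1.0, 0.001, 0.001]
ft_force: [-0.6, 0.4, -0.4]
grip_width: 0.0007
gripper_force: 0.0
```

View pics/e.png

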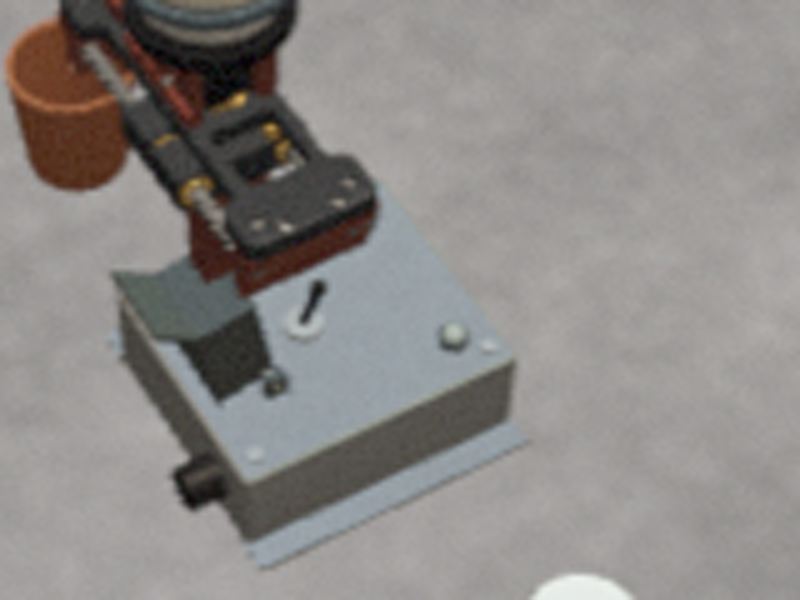

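The guard now stands open against its stop. The toggle is still off, with its ball at crop (320,287), leaning towards the robot. Next I'll back off, then come down in front of the toggle with an 18° tilt.

```bash
python3 -m pendant '{"delta_pos":[[-0.4,0,0.1],[-0.4,0,0.1],[-0.42,0,0.1],[0,0,-0.45],[0,0,-0.3]],"rotation":[[0,0,0],[0,-0.1,0],[0,-0.1,0],[0,0,0],[0,0,0]],"fingers":[1,1,1,1,1]}'
python3 -m pendant '{"delta_pos":[[0,0,-0.14],[0,0,0]],"rotation":[[0,0,0],[0,0,0]],"fingers":[1,1]}'
python3 - <<'E'
from h import *
q=[.535,-.0627,-.01]
print(proj("scene",box(q,[[-.0034,0,.0856],[.0174,0,.0856]])), "seen 334,197.4")
E
```

```text
time_s: 4.88
ee_pos: [0.4424, -0.0626, 0.2693]
orientation: [-0.0, 0.987, 0.0, 0.16]
ft_force: [-0.4, 0.5, -0.1]
grip_width: 0.0003
gripper_force: 0.0
time_s: 5.12
ee_pos: [0.444, -0.0627, 0.2515]
orientation: [-0.0, 0.988, 0.001, 0.156]
ft_force: [0.3, -0.6, 0.2]
grip_width: 0.0006
gripper_force: 0.0
[[333.64116481 197.38933165]
 [326.49208617 200.64990937]] seen 334,197.4
```

The projected toggle ball lands on the seen pixel, so the pose is confirmed. Now I'll push the toggle.

```bash
python3 -m pendant '{"delta_pos":[[0.09,0,0],[0.07,0,0],[0.05,0,0],[0.05,0,0],[0.03,0,0]],"rotation":[[0,0,0],[0,0,0],[0,0,0],[0,0,0],[0,0,0]],"fingers":[1,1,1,1,1]}'
python3 -m pendant '{"delta_pos":[[0.025,0,0],[0,0,0],[0,0,0]],"rotation":[[0,0,0],[0,0,0],[0,0,0]],"fingers":[1,1,1]}'
```

```text
time_s: 5.75
ee_pos: [0.4797, -0.0628, 0.2519]
orientation: [-0.0, 0.988, 0.001, 0.157]
ft_force: [-1.3, -0.6, 0.8]
grip_width: 0.0003
gripper_force: 1.0
time_s: 6.12
ee_pos: [0.4822, -0.0627, 0.2519]
orientation: [-0.0, 0.988, 0.001, 0.157]
ft_force: [-0.6, 0.1, 0.3]
grip_width: 0.0006
gripper_force: 0.4
```

```bash
for i in 1; do python3 -m pendant '{"delta_pos":[[0.012,0,0],[0,0,0]],"rotation":[[0,0,0],[0,0,0]],"fingers":[1,1]}'; done
python3 -m pendant '{"delta_pos":[[0.012,0,0],[0,0,0]],"rotation":[[0,0,0],[0,0,0]],"fingers":[1,1]}' | grep -E "ee|ft|gripper"
```

```text
time_s: 6.38
ee_pos: [0.4833, -0.0627, 0.2518]
orientation: [-0.0, 0.988, 0.001, 0.156]
ft_force: [-5.0, -0.7, 1.7]
grip_width: 0.0006
gripper_force: 2.5
ee_pos: [0.4843, -0.0628, 0.2517]
ft_force: [-11.1, -1.9, 3.3]
gripper_force: 5.5
```

The force climbed to 11 N, so the toggle is at its stop. I'll back off, go up and over, and look.

```bash
python3 -m pendant '{"delta_pos":[[-0.28,0,0.02],[0,0,0.45],[0,0,0.45],[0,0,0.25],[0.35,0,0]],"rotation":[[0,0,0],[0,0,0],[0,0.1,0],[0,0.1,0],[0,0,0]],"fingers":[1,1,1,1,1]}'
python3 - <<'E'
from station import vision
import cv2
b=vision.read_camera("scene")[:,:,::-1][140:260,270:430]; cv2.imwrite("pics/f.png",cv2.resize(b,(800,600),interpolation=cv2.INTER_CUBIC))
E
```

```text
time_s: 7.25
ee_pos: [0.4939, -0.0627, 0.3974]
orientation: [-0.0, 1.0, 0.0, 0.004]
ft_force: [0.4, -1.0, -1.0]
grip_width: 0.0004
gripper_force: 0.0
```

View pics/f.png

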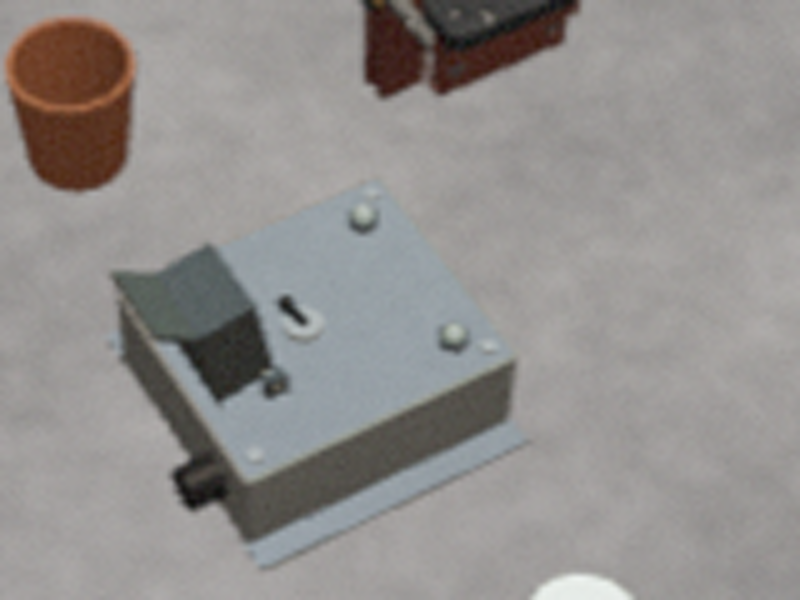

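The toggle is on: its ball is at crop (287,302), i.e. pixel (327.4,200.4), against a predicted (326.5,200.6). The guard is still open. Now I'll go behind the guard.

```bash
python3 -m pendant '{"delta_pos":[[0.38,0,0],[0.38,0,0],[0.38,0,0],[0.37,0,0],[0,0,0]],"rotation":[[0,0,0],[0,0,0],[0,0,0],[0,0,0],[0,0,0]],"fingers":[1,1,1,1,1]}'
python3 -m pendant '{"delta_pos":[[0,0,-0.4],[0,0,-0.39],[0,0,0]],"rotation":[[0,0,0],[0,0,0],[0,0,0]],"fingers":[1,1,1]}'
```

```text
time_s: 7.92
ee_pos: [0.6773, -0.0627, 0.3879]
orientation: [-0.001, 1.0, 0.001, -0.002]
ft_force: [-0.3, -0.4, 0.7]
grip_width: 0.0006
gripper_force: 0.0
time_s: 8.3
ee_pos: [0.6731, -0.0626, 0.293]
orientation: [-0.0, 1.0, 0.002, -0.004]
ft_force: [0.6, -0.4, -0.5]
grip_width: 0.0004
gripper_force: 0.0
```

```bash
python3 -m pendant '{"delta_pos":[[-0.12,0,0],[-0.12,0,0],[-0.1,0,0.02],[-0.1,0,0.02],[-0.1,0,0.03]],"rotation":[[0,0,0],[0,0,0],[0,0,0],[0,0,0],[0,0,0]],"fingers":[1,1,1,1,1]}'
python3 -m pendant '{"delta_pos":[[-0.1,0,0.03],[-0.1,0,0.03],[-0.08,0,0.03],[0,0,0],[0,0,0]],"rotation":[[0,0,0],[0,0,0],[0,0,0],[0,0,0],[0,0,0]],"fingers":[1,1,1,1,1]}'
python3 -m pendant '{"delta_pos":[[0,0,0.4],[0,0,0.4],[-0.4,0.3,0.3],[-0.4,0.3,0],[0,0,0]],"rotation":[[0,0,0],[0,0,0],[0,0,0],[0,0,0],[0,0,0]],"fingers":[1,1,1,1,1]}'
python3 - <<'E'
from station import vision
import cv2
cv2.imwrite("pics/g.png",vision.read_camera("scene")[:,:,::-1][100:340,180:500].repeat(2,0).repeat(2,1))
E
```

```text
time_s: 8.93
ee_pos: [0.6092, -0.0627, 0.3071]
orientation: [-0.0, 1.0, 0.001, 0.001]
ft_force: [0.0, -0.9, -0.3]
grip_width: 0.0006
gripper_force: 0.1
time_s: 9.55
ee_pos: [0.5764, -0.0628, 0.3167]
orientation: [-0.0, 1.0, 0.001, 0.001]
ft_force: [-0.1, 0.1, 0.3]
grip_width: 0.0007
gripper_force: 0.0
time_s: 10.18
ee_pos: [0.4835, 0.0071, 0.4461]
orientation: [-0.002, 1.0, 0.001, 0.001]
ft_force: [1.2, -0.5, -0.3]
grip_width: 0.0005
gripper_force: 0.0
```

View pics/g.png

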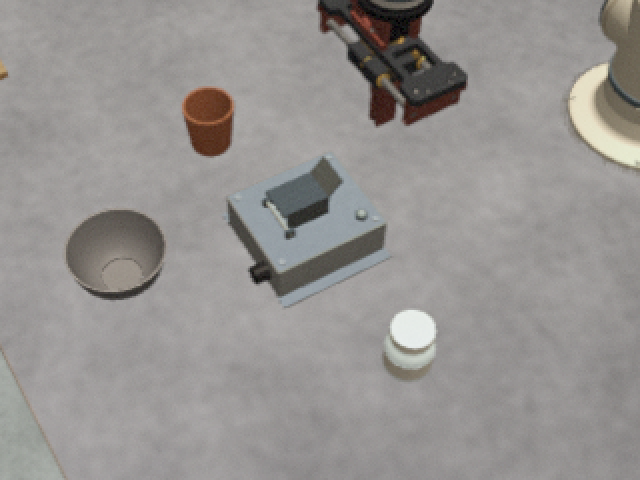

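The guard is shut over the toggle, around (300,197) in the crop. The bowl, cup and jar are where they started, and the arm is clear. Handing in.

```bash
python3 -c "from station import sign_off; print(sign_off())"
```

```text
the job is handed in; nothing more can be done
None
```

The job is handed in: the guard was lifted open, the toggle pushed fully on and the guard dropped shut over it, with the bowl, cup and jar showing no movement in the last picture and about 10 s used; no verdict came back.

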